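# Gauge a blind post socket and fit the post that stands level

### The arm

A 7-joint arm with a two-finger parallel gripper is mounted at the origin on the work surface. World frame = base frame: x ahead of the robot, y to its left, z up, the work surface at z = 0. Lengths are in m, angles in rad, forces in N, time in s.
With the tool pointing down it reaches from about 0.425 to 0.875 m from the base axis. Payload 4.7 kg.
Tool frame: the origin (TCP) lies midway between the tips of the shut fingers; the grasp point (between the pads) lies ctrl.grasp_offset behind it (ctrl.grasp_offset is the distance from the TCP to the grasp point, in m); z points along the fingers, y is the line along which they close (so a half turn about z gives the same grasp; the last joint's range is limited). The gripper opens to 87 mm and grips with 3 to 60 N. Pads are 19 mm wide; open, the fingers measure 117 mm over their backs; the gripper's body (75 mm by 190 mm) begins 51 mm behind the grasp point.
Start: joints at [-1.129, 0.321, -0.07, 1.45, 0.023, 1.371, -0.057], TCP at [0.27, 0.591, 0.223] pointing down, gripper open.
Joint ranges: [-2.86, 2.86], [-0.3, 2.09], [-1.38, 1.24], [0.06, 2.45], [-1.56, 4.7], [0.09, 2.05], [-2.69, 2.69]. Speed limits (rad/s): [2.57, 2.57, 3.14, 3.14, 3.14, 3.14, 3.14].

### API

Orientations are given as a rotation vector (axis times angle).
In Python, from bench import ctrl gives the robot as it stands. The module is installed in compiled form; this text tells all that it offers.
- The arm moves only by the tool jog_arm, never from a script. Its argument "moves" is one flat list of numbers, 7 for each row, row after row: the shift along the tool's x, y, z in units of 30 cm (1.0 is 30 cm), then the turn, a rotation vector about the tool's x, y, z in units of 60 degrees (1.0 is 60 degrees), then the gripper's target within -1 to 1 (fully open at 1, half-way at 0, shut at -1). In form: [x, y, z, wx, wy, wz, fingers, x, y, z, wx, wy, wz, fingers, ...]. A call has exactly 8 rows; each row is the pose to reach, as a shift and turn from the pose commanded when the call began, along the tool's axes at that moment; what a row does not reach only later rows make up. A row lasts 1/8 s, in which the tool goes at most 62.5 mm and 10.7 degrees, less where a joint would pass 70% of its speed; a pose out of reach is approached as far as the arm can. A call with a number of a shift or a turn outside -1 to 1 is refused whole. A call with a gripper value outside its range is refused whole. The fingers move at their own pace and stop on an object; "newtons" is the grip in N (left out, the last holds). Time passes only in rows, so rows that repeat a pose let the fingers close, or fill a call up. It gives the time, the measured TCP pose, the force, the opening and the grip force at its end, in the units of the state.
- ctrl.get_state(): the state, without advancing time (a new reading comes with each control period).
- ctrl.get_image(name): name is "scene" or "top" or "wrist"; returns a dict with "pixels" (480x640x3 uint8, red, green, blue), "fx", "fy", "cx", "cy" (pixels), "dist" ([k1, k2, p1, p2, k3] as OpenCV has them; the pictures are not rectified), "xyz" and "rotation" of the camera in the world; the wrist camera has in their place "tool_from_camera" (4x4, takes a point from camera to tool coordinates, whose origin is the TCP and whose axes are the flange's). Camera axes: x right, y up, looking along -z (the intrinsics and any distortion apply to the point x, -y, -z); pixel columns grow to the right and rows downward; lengths in m; the calibration is good to about 2 mm. A picture is of the moment at which its call begins: read the wrist's pose just before it. There is no depth.
- ctrl.close_job(): hands the job in; it is judged then, once.
The state is a dict: "time": time; "joint_positions": joint angles; "qd": joint speeds; "joint_torque": joint torques, N m; "position": TCP position; "tool_rot": TCP orientation; "ft_force": force on the tool from outside, world axes, zero at the start; "torque": the same for the moment, N m; "grip_width": opening from 0.0 (shut) to 1.0 (fully open); "grip_force": force on a finger pad.
Only numpy, scipy, OpenCV 4.12 (cv2) and the standard library are available. Lean on these libraries where they do the work, as an engineer would, in place of code of your own. Each camera call takes 0.05 s, during which the arm holds its last target. There are 200 camera calls.

### The job

The sloping test cradle is missing one of its two support posts and nobody knows how deep the empty socket goes. Take the depth rod out of its stand, feel for the bottom of the empty socket with it, and put the rod back upright in its stand. Then lower into the socket, right to the bottom, the one post from the rack that will stand level with the fixed post beside it - never let go of a wrong post in the socket, nor let the right one drop in from the mouth - and leave the other two posts in the rack and the rest of the bench as it is.

Things in the scene. Friction and masses are not known exactly. Their poses are not given: they have to be found in the camera images.
- cradle: sloping aluminium test cradle on a grey base, fixed to the bench, about 150 x 170 x 145 mm. Origin: centre of its underside, z up. Its sloping face looks to its own -x side (towards the robot) and up; the empty socket is at its +y end, the fixed post at its -y end. The face is 60 mm up the slope by 150 mm.
- socket: the empty round socket in the cradle's sloping head, 24 mm in diameter. Origin: centre of its mouth, 115 mm above the bench. z: the socket's axis, out of the mouth, leaning 30 degrees from vertical to the cradle's -x; y: level along the face; x: up the slope. Its flat bottom, out of sight, lies 50, 66 or 82 mm below the mouth along the axis (to within 2 mm), different each time.
- fixed_post_top (a point): centre of the top of the fixed steel post, 20 mm in diameter, which stands 50 mm out of the sloping face, parallel to the socket axis and 90 mm from it along the face.
- rack: wooden rack, fixed, 220 x 60 x 50 mm, long side along its x. Origin: centre of its underside. Three round pockets 24 mm in diameter and 40 mm deep, at x = -75, 0, +75 mm, in which the posts stand upright, in any order.
- post_short: loose plain round steel post, 20 mm in diameter, 100 mm long, about 0.12 kg, the shortest of the three. Origin: centre of its foot (10 mm above the bench while in the rack); z along the post to its top, at z = 100 mm. Fits a socket 50 mm deep: then it stands 50 mm out.
- post_middle: loose plain round steel post, 20 mm in diameter, 116 mm long, about 0.12 kg, the middle one of the three. Origin: centre of its foot (10 mm above the bench while in the rack); z along the post to its top, at z = 116 mm. Fits a socket 66 mm deep: then it stands 50 mm out.
- post_long: loose plain round steel post, 20 mm in diameter, 132 mm long, about 0.12 kg, the longest of the three. Origin: centre of its foot (10 mm above the bench while in the rack); z along the post to its top, at z = 132 mm. Fits a socket 82 mm deep: then it stands 50 mm out.
- stand: black block, fixed, 75 x 75 x 70 mm. Origin: centre of its underside. In the middle of its top a round hole 17 mm in diameter and 60 mm deep, in which the depth rod stands upright.
- rod: loose depth rod, 170 mm long, about 0.11 kg: a stiff steel shaft 12 mm in diameter and 110 mm long with a round handle 24 mm in diameter and 60 mm long on top. Origin: the flat tip of the shaft (10 mm above the bench while in its stand); z along the rod to the handle, which spans z = 110 to 170 mm.
- meter: bystander: grey hand multimeter lying flat, 150 x 75 x 34 mm. Origin: centre of its underside.
- spool: bystander: steel-grey solder spool standing on end, 64 mm in diameter, 57 mm high. Origin: centre of its underside.
- heatsink: bystander: finned aluminium heat sink, 90 x 70 x 39 mm. Origin: centre of its underside.
- jar: bystander: flux jar, 60 mm in diameter, 75 mm high. Origin: centre of its underside.

How it is judged:
On the way, in this order (a step that is already met when the one before it is completed fails the run):
1. the depth rod's tip is down inside the empty socket, more than 42 mm below the mouth (x of rod in the frame of socket between -0.012 and 0.012 m and y of rod in the frame of socket between -0.012 and 0.012 m and z of rod in the frame of socket below -0.042 m), for 0.1 s.
2. the rod stands in its stand again and a post sits in the socket, level with the fixed post within 6 mm (((x of post_short in the frame of socket between -0.008 and 0.008 m and y of post_short in the frame of socket between -0.008 and 0.008 m and z of post_short in the frame of socket between -0.056 and -0.044 m) or (x of post_middle in the frame of socket between -0.008 and 0.008 m and y of post_middle in the frame of socket between -0.008 and 0.008 m and z of post_middle in the frame of socket between -0.072 and -0.06 m) or (x of post_long in the frame of socket between -0.008 and 0.008 m and y of post_long in the frame of socket between -0.008 and 0.008 m and z of post_long in the frame of socket between -0.088 and -0.076 m)) and horizontal distance between rod and stand below 0.012 m and angle between rod's own z axis and vertical below 0.2 rad and height (world z) of rod below 0.02 m and linear speed of rod below 0.02 m/s), for 0.2 s.
At the end, for the whole second after the job is handed in: One post rests in the socket (foot within 8 mm of its axis, within 0.2 rad of parallel), its top level with the fixed post's within 6 mm. The other two posts stand in the rack within 20 mm of their starts. The rod stands in its stand within 12 mm of centre and 0.2 rad of upright, tip below 20 mm ((((x of post_short in the frame of socket between -0.008 and 0.008 m and y of post_short in the frame of socket between -0.008 and 0.008 m and z of post_short in the frame of socket between -0.056 and -0.044 m) and angle between the z axis of post_short and the z axis of socket, either way round below 0.2 rad and linear speed of post_short below 0.02 m/s and distance of each of post_middle, post_long from where it was at the start of the episode below 0.02 m and angle between each of post_middle, post_long's own z axis and vertical below 0.3 rad) or ((x of post_middle in the frame of socket between -0.008 and 0.008 m and y of post_middle in the frame of socket between -0.008 and 0.008 m and z of post_middle in the frame of socket between -0.072 and -0.06 m) and angle between the z axis of post_middle and the z axis of socket, either way round below 0.2 rad and linear speed of post_middle below 0.02 m/s and distance of each of post_short, post_long from where it was at the start of the episode below 0.02 m and angle between each of post_short, post_long's own z axis and vertical below 0.3 rad) or ((x of post_long in the frame of socket between -0.008 and 0.008 m and y of post_long in the frame of socket between -0.008 and 0.008 m and z of post_long in the frame of socket between -0.088 and -0.076 m) and angle between the z axis of post_long and the z axis of socket, either way round below 0.2 rad and linear speed of post_long below 0.02 m/s and distance of each of post_short, post_middle from where it was at the start of the episode below 0.02 m and angle between each of post_short, post_middle's own z axis and vertical below 0.3 rad)) and horizontal distance between rod and stand below 0.012 m and angle between rod's own z axis and vertical below 0.2 rad and height (world z) of rod below 0.02 m and linear speed of rod below 0.02 m/s); the robot touches nothing.
It fails at once if a post is let go in the socket while it stands more than 12 mm too high or too low ((x of post_short in the frame of socket between -0.012 and 0.012 m and y of post_short in the frame of socket between -0.012 and 0.012 m and z of post_short in the frame of socket below -0.02 m and contact force between post_short and the fingers below 0.1 N and not (z of post_short in the frame of socket between -0.062 and -0.038 m)) or (x of post_middle in the frame of socket between -0.012 and 0.012 m and y of post_middle in the frame of socket between -0.012 and 0.012 m and z of post_middle in the frame of socket below -0.02 m and contact force between post_middle and the fingers below 0.1 N and not (z of post_middle in the frame of socket between -0.078 and -0.054 m)) or (x of post_long in the frame of socket between -0.012 and 0.012 m and y of post_long in the frame of socket between -0.012 and 0.012 m and z of post_long in the frame of socket below -0.02 m and contact force between post_long and the fingers below 0.1 N and not (z of post_long in the frame of socket between -0.094 and -0.07 m))).
It fails at once if a bystander is shifted by more than 30 mm or tipped (distance of any of meter, spool, heatsink, jar from where it was at the start of the episode above 0.03 m or angle between any of meter, spool, heatsink, jar's own z axis and vertical above 0.5 rad).
It also fails if it takes over 67 s, if anything falls off the work surface, if the arm or the gripper's body presses on something with over 40 N, if the wrist force passes 120 N, or if a joint passes its speed limit or range.

## Working session

There is one attempt and no reset: what is moved stays moved. The work goes in short steps, Python scripts to look and compute and a tool call to move; the robot and the scene stay as the last step left them, time stands still between calls to the robot, and variables do not carry over. Pictures are saved under pics/ and viewed, at most 10 in all, crops included, and the job is handed in when it is done.

Besides the shell and the picture viewer there is one more tool, called after ">>>" by a JSON object that holds its "method" and its "body", one argument or row to a line. jog_arm: Moves the arm, as the interface text tells. Its arguments: {"type":"object","properties":{"moves":{"type":"array"},"newtons":{"type":"number"}},"required":["moves"]}

```bash
mkdir -p pics; python3 - <<'E'
from bench import ctrl
import cv2,pickle
s=ctrl.get_state();print(s,ctrl.grasp_offset)
for n in ("scene","top","wrist"):
    d=ctrl.get_image(n);pickle.dump(d,open(n+".pkl","wb"))
    cv2.imwrite(f"pics/{n}0.png",d["pixels"][:,:,::-1])
    print(n,{k:(v if not hasattr(v,'tolist') else v.tolist()) for k,v in d.items() if k!="pixels"})
E
```

```text
{'time': 0.0, 'joint_positions': array([-1.12888351,  0.32179987, -0.07008795,  1.45165645,  0.02261328,
        1.37077079, -0.05691936]), 'qd': array([ 0.0012781 ,  0.00043484,  0.00046524, -0.00051052,  0.00072283,
        0.00012694, -0.00027645]), 'joint_torque': array([-3.82415574e-04, -4.91290319e+01, -4.04012511e-01, -3.12524557e+01,
       -6.37818128e-02,  4.38903482e-02,  2.13344811e-04]), 'position': array([0.26949835, 0.59091002, 0.22148586]), 'tool_rot': array([-6.66807569e-01, -3.06971818e+00,  2.86677950e-03]), 'ft_force': array([-0.69735934,  0.37895384,  0.19188991]), 'torque': array([-0.02614759,  0.03666998, -0.02812617]), 'grip_force': 0.0, 'grip_width': 1.0007750096902848} 0.0187
scene {'fx': 511.41736885893835, 'fy': 511.41736885893835, 'cx': 317.79973780761384, 'cy': 242.1181142927147, 'dist': [-0.07060380184067087, 0.0, 0.0, 0.0, 0.0], 'xyz': [1.0060533378994603, -0.6762328269448793, 0.6415358562196589], 'rotation': [0.9674661143490426, 0.2870735009735258, 0.5123709341346784]}
top {'fx': 479.1616705269244, 'fy': 479.1616705269244, 'cx': 328.46895020178283, 'cy': 246.05406823128868, 'dist': [0.019653453161927487, 0.0, 0.0, 0.0, 0.0], 'xyz': [0.43693624150374755, -0.008147749369110863, 1.111578948541894], 'rotation': [0.13646052066480632, -0.0858370887335422, -1.5670395546892166]}
wrist {'fx': 352.7090110304009, 'fy': 352.7090110304009, 'cx': 317.51399143175405, 'cy': 234.6436201455046, 'dist': [-0.0443151969512018, 0.0, 0.0, 0.0, 0.0], 'tool_from_camera': [[-0.0011094754768469748, 0.9584807744002524, 0.2851550002529408, 0.07868473952973976], [0.999999177489954, 0.001246906895517995, -0.0003004040695512501, -0.00026518253404839154], [-0.0006434932613233835, 0.2851544324191408, -0.9584813694528109, -0.16205275158788063], [0.0, 0.0, 0.0, 1.0]]}
```

View pics/top0.png

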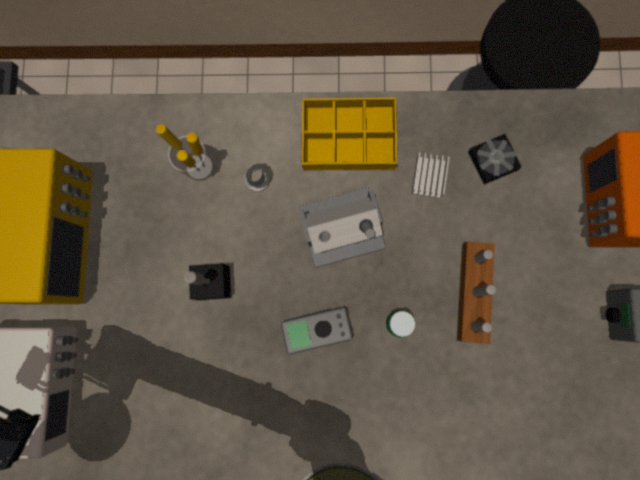

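View pics/scene0.png

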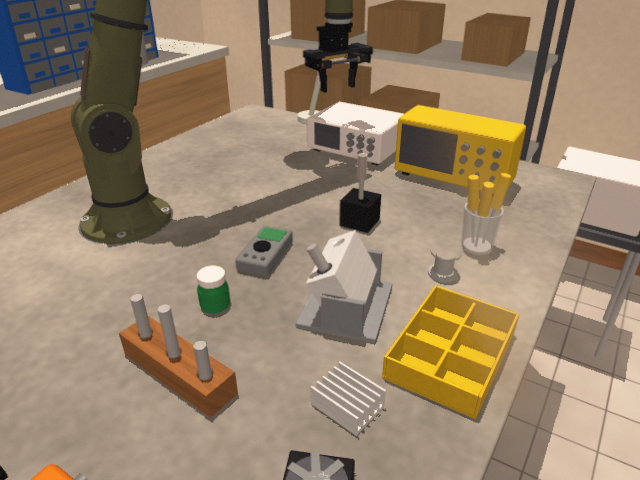

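The top view shows the stand at about (212,281) with the rod handle leaning to (190,277). The socket mouth is at about (325,237), the fixed post at (368,229), and the rack's posts near (485,255), (485,290) and (480,327). The scene view shows the same layout. I'll zoom in on it next.

```bash
cat > h.py <<'E'
import numpy as np,cv2,pickle
from scipy.spatial.transform import Rotation as R
def load(n): return pickle.load(open(n+".pkl","rb"))
def campose(d):
    if 'xyz' in d: return np.array(d['xyz']),R.from_rotvec(d['rotation']).as_matrix()
    T=tool(d['state'])@np.array(d['tool_from_camera']); return T[:3,3],T[:3,:3]
def tool(s):
    T=np.eye(4);T[:3,:3]=R.from_rotvec(s['tool_rot']).as_matrix();T[:3,3]=s['position'];return T
def K(d): return np.array([[d['fx'],0,d['cx']],[0,d['fy'],d['cy']],[0,0,1]])
def rays(d,px):
    p=cv2.undistortPoints(np.array(px,float).reshape(-1,1,2),K(d),np.array(d['dist']))[:,0]
    c,Rm=campose(d); v=np.c_[p[:,0],-p[:,1],-np.ones(len(p))]@Rm.T
    return c,v/np.linalg.norm(v,axis=1)[:,None]
def onz(d,px,z):
    c,v=rays(d,px); return c+v*((z-c[2])/v[:,2])[:,None]
def tri(d1,p1,d2,p2):
    c1,v1=rays(d1,[p1]);c2,v2=rays(d2,[p2]);v1=v1[0];v2=v2[0]
    A=np.c_[v1,-v2];t=np.linalg.lstsq(A,c2-c1,rcond=None)[0]
    a,b=c1+t[0]*v1,c2+t[1]*v2; return (a+b)/2,np.linalg.norm(a-b)
def proj(d,P):
    c,Rm=campose(d);q=(np.array(P).reshape(-1,3)-c)@Rm; q=q*[1,-1,-1]
    return cv2.projectPoints(q,np.zeros(3),np.zeros(3),K(d),np.array(d['dist']))[0][:,0]
def grab(n,fn):
    from bench import ctrl
    s=ctrl.get_state();d=ctrl.get_image(n);d['state']=s;pickle.dump(d,open(fn+".pkl","wb"));return d
def crop(d,box,f,fn):
    x0,x1,y0,y1=box;cv2.imwrite(f"pics/{fn}.png",cv2.resize(d['pixels'][y0:y1,x0:x1,::-1],None,fx=f,fy=f,interpolation=cv2.INTER_CUBIC))
E
python3 - <<'E'
from h import *
t=load('top');s=load('scene')
a=cv2.resize(t['pixels'][185:355,170:510,::-1],None,fx=2.35,fy=2.35,interpolation=2)
b=cv2.resize(s['pixels'][140:390,110:400,::-1],None,fx=2.,fy=2.,interpolation=2)
cv2.imwrite('pics/a.png',a);cv2.imwrite('pics/b.png',b)
hsv=cv2.cvtColor(t['pixels'],cv2.COLOR_RGB2HSV)
m=cv2.inRange(hsv,(3,110,40),(16,255,255));m[:,:450]=0;m[:,510:]=0
c=max(cv2.findContours(m,0,2)[0],key=cv2.contourArea);r=cv2.minAreaRect(c);print('rack',r,onz(t,cv2.boxPoints(r),.05))
m=cv2.inRange(t['pixels'],(0,0,0),(30,30,30));m[:,:180]=0;m[:,240:]=0;m[:255]=0;m[305:]=0
c=max(cv2.findContours(m,0,2)[0],key=cv2.contourArea);r=cv2.minAreaRect(c);print('stand',r,onz(t,cv2.boxPoints(r),.07))
E
```

```text
rack ((475.7831726074219, 292.12017822265625), (32.79671096801758, 101.385986328125), 3.012787342071533) [[ 0.3793133  -0.2507343   0.05      ]
 [ 0.59994861 -0.27023517  0.05      ]
 [ 0.595945   -0.34166725  0.05      ]
 [ 0.37617945 -0.32014993  0.05      ]]
stand ((210.15960693359375, 281.1920166015625), (33.15857696533203, 39.05121994018555), 87.1375961303711) [[0.5424076  0.3308966  0.07      ]
 [0.54665932 0.24474301 0.07      ]
 [0.47424518 0.23871948 0.07      ]
 [0.4699456  0.32400003 0.07      ]]
```

View pics/a.png

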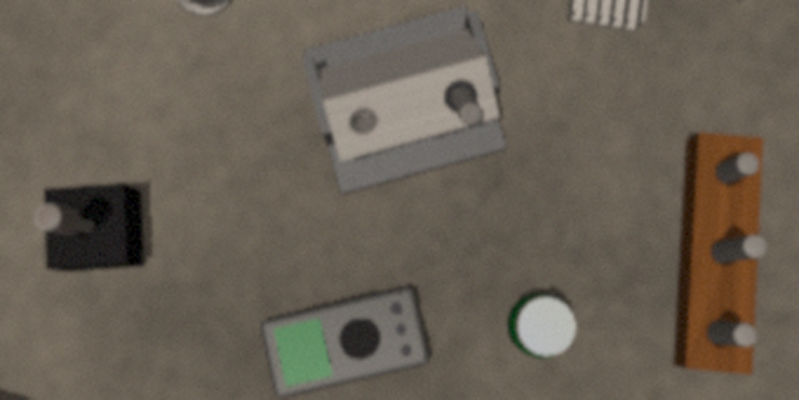

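View pics/b.png

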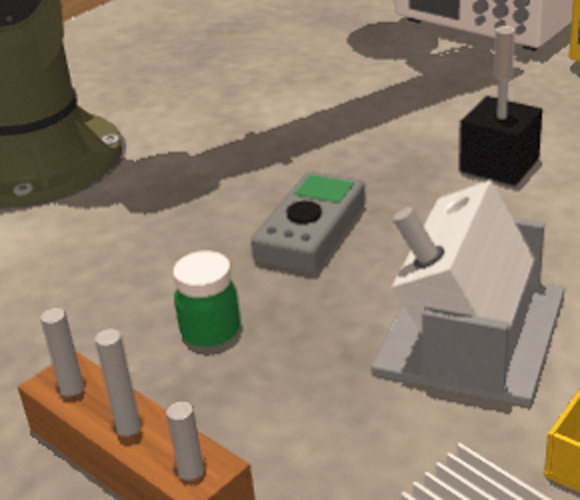

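The crop shows the stand's top face spanning (45,190) to (126,265), the socket mouth at (364,121) and the fixed post's top at (471,113). The post tops are at (746,164), (754,247) and (743,335). Next I'll triangulate these against the scene crop.

```bash
python3 - <<'E'
from h import *
np.set_printoptions(precision=4,suppress=True)
t=load('top');s=load('scene')
A=lambda u,v:(170+(u-.7)/2.35,185+(v-.7)/2.35); B=lambda u,v:(110+(u-.5)/2,140+(v-.5)/2)
for n,a,b in [('rodtop',(48,217),(505,31)),('fixtop',(471,113),(403,216)),('socket',(364,121),(458,205)),('postA',(746,164),(180,411)),('postB',(754,247),(108,338)),('postC',(743,335),(53,316)),('jar',(547,326),(203,271))]:
    print(n,*tri(t,A(*a),s,B(*b)))
print('socket@.115 top',onz(t,[A(364,121)],.115),'scene',onz(s,[B(458,205)],.115))
print('stand corners',onz(t,[A(45,190),A(124,186),A(128,264),A(48,268)],.07), 'hole', onz(t,[A(97,211)],.07))
E
```

```text
rodtop [0.5088 0.2949 0.1749] 0.0009229902352294777
fixtop [ 0.6002 -0.0614  0.1539] 0.0006426360694505652
socket [0.6004 0.0326 0.1135] 0.0002189706266362229
postA [ 0.5618 -0.3074  0.1058] 0.000654565436625978
postB [ 0.4868 -0.3012  0.138 ] 3.807779173033142e-05
postC [ 0.4121 -0.2937  0.122 ] 0.0011301134160482814
jar [ 0.4188 -0.1325  0.0686] 0.0014089907219193547
socket@.115 top [[0.6    0.0325 0.115 ]] scene [[0.6016 0.0306 0.115 ]]
stand corners [[0.5425 0.3331 0.07  ]
 [0.5462 0.2588 0.07  ]
 [0.4737 0.2525 0.07  ]
 [0.4699 0.327  0.07  ]] hole [[0.5228 0.2833 0.07  ]]
```

```bash
cat >> h.py <<'E'
from numpy import array,deg2rad,cos,sin
GO=.0187
def down(az): # tool y at azimuth az deg, pointing down
    a=deg2rad(az);y=array([cos(a),sin(a),0]);z=array([0,0,-1.]);return np.c_[np.cross(y,z),y,z]
def sock(yaw,lean=30):
    c=deg2rad(yaw);l=deg2rad(lean);xc=array([cos(c),sin(c),0]);k=array([0,0,1.])
    a=-sin(l)*xc+cos(l)*k; up=cos(l)*xc+sin(l)*k
    return np.c_[np.cross(up,-a),up,-a],a
def rel(p,Rm,grasp=True,s=None):
    "print row(s) for TCP/grasp point target p, orientation Rm from current pose"
    if s is None:
        from bench import ctrl; s=ctrl.get_state()
    T=tool(s);p=array(p,float)-(-GO*Rm[:,2] if grasp else 0)
    d=T[:3,:3].T@(p-T[:3,3]);w=R.from_matrix(T[:3,:3].T@Rm).as_rotvec()
    print(np.r_[d/.3,w/deg2rad(60)].round(3).tolist(),'mm',(d*1e3).round(1),'deg',np.rad2deg(w).round(1))
E
python3 - <<'E'
from h import *
rel([.508,.293,.27],down(30))
E
```

```text
[-1.135, -0.574, -0.098, -0.001, 0.0, 0.592] mm [-340.6 -172.3  -29.3] deg [-0.1  0.  35.5]
```

>>> {"method": "jog_arm", "body": {
  "moves": [-1, -0.5, -0.1, 0, 0, 0.592, 1, -1, -0.5, -0.1, 0, 0, 0.592, 1, -1, -0.5, -0.1, 0, 0, 0.592, 1, -1, -0.5, -0.1, 0, 0, 0.592, 1, -1, -0.5, -0.1, 0, 0, 0.592, 1, -1, -0.5, -0.1, 0, 0, 0.592, 1, -1, -0.5, -0.1, 0, 0, 0.592, 1, -1, -0.5, -0.1, 0, 0, 0.592, 1],
  "newtons": 30
}}

```text
time: 1.15
position: [0.4789, 0.3323, 0.2521]
tool_rot: [-1.567, -2.721, 0.0]
ft_force: [-0.0, 0.1, -0.7]
grip_width: 1.002
grip_force: 0.0
```

```bash
python3 - <<'E'
from h import *
d=grab('wrist','w1')
cv2.imwrite('pics/w1.png',d['pixels'][:,:,::-1])
print(d['state']['position'],d['state']['ft_force'])
print('proj rod top est', proj(d,[.509,.294,.18]))
rel([.508,.293,.27],down(30))
E
```

```text
[0.4789373  0.3322755  0.25214962] [-0.03900283  0.07505206 -0.70914427]
proj rod top est [[327.34263157 308.69496028]]
[-0.163, 0.018, 0.002, -0.001, -0.001, 0.003] mm [-49.    5.4   0.7] deg [-0.1 -0.1  0.2]
```

View pics/w1.png

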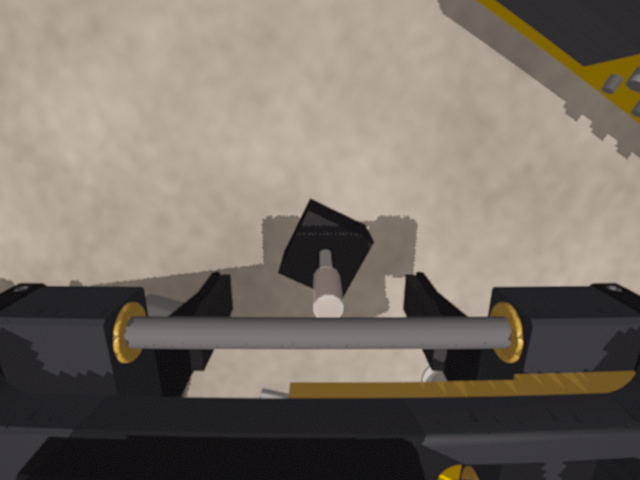

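The wrist view shows the handle's top at (328,306), within about 3 px of the prediction.

```bash
python3 - <<'E'
from h import *
d=load('w1');p=onz(d,[(328,306)],.18)[0];print(p)
rel([p[0],p[1],.27],down(30));rel([p[0],p[1],.147],down(30))
E
```

```text
[0.50829202 0.29615608 0.18      ]
[-0.155, 0.024, 0.002, -0.001, -0.001, 0.003] mm [-46.4   7.3   0.7] deg [-0.1 -0.1  0.2]
[-0.155, 0.025, 0.412, -0.001, -0.001, 0.003] mm [-46.5   7.4 123.7] deg [-0.1 -0.1  0.2]
```

>>> {"method": "jog_arm", "body": {
  "moves": [-0.158, 0.022, 0, 0, 0, 0, 1, -0.158, 0.022, 0.1, 0, 0, 0, 1, -0.158, 0.022, 0.3, 0, 0, 0, 1, -0.158, 0.022, 0.41, 0, 0, 0, 1, -0.158, 0.022, 0.41, 0, 0, 0, -0.7, -0.158, 0.022, 0.41, 0, 0, 0, -1, -0.158, 0.022, 0.41, 0, 0, 0, -1, -0.158, 0.022, 0.41, 0, 0, 0, -1],
  "newtons": 40
}}

```text
time: 2.2
position: [0.5106, 0.2934, 0.1311]
tool_rot: [1.571, 2.719, 0.004]
ft_force: [-0.4, -0.0, -1.2]
grip_width: 0.632
grip_force: 0.0
```

```bash
python3 - <<'E'
from h import *
from bench import ctrl
s=ctrl.get_state();print(s['position'],s['grip_width']*87,s['grip_force'],s['ft_force'],s['torque'])
E
```

```text
[0.51059756 0.29336158 0.13113928] 55.01550081439763 0.0 [-0.36692147 -0.04449939 -1.23192159] [-0.08634473  0.02946753 -0.01218458]
```

>>> {"method": "jog_arm", "body": {
  "moves": [0, 0, 0, 0, 0, 0, -1, 0, 0, 0, 0, 0, 0, -1, 0, 0, 0, 0, 0, 0, -1, 0, 0, 0, 0, 0, 0, -1, 0, 0, 0, 0, 0, 0, -1, 0, 0, 0, 0, 0, 0, -1, 0, 0, -0.02, 0, 0, 0, -1, 0, 0, -0.05, 0, 0, 0, -1],
  "newtons": 40
}}

```text
time: 3.2
position: [0.5096, 0.2925, 0.1447]
tool_rot: [-1.571, -2.72, 0.001]
ft_force: [-0.5, 0.4, -1.0]
grip_width: 0.265
grip_force: 40.0
```

```bash
python3 - <<'E'
from h import *
from bench import ctrl
s=ctrl.get_state();print(s['position'],s['grip_width']*87,s['grip_force'],s['ft_force'],s['torque'])
Rs,a=sock(15);m=array([.6005,.0325,.115])
print('lift',);rel([s['position'][0],s['position'][1],.147+.11],down(30))
for o in (.20,):
    rel(m+a*o,Rs)
E
```

```text
[0.509558   0.29253955 0.14470385] 23.073574999978973 39.99053981155157 [-0.46930893  0.40898555 -0.95565438] [ 0.00078442  0.04766395 -0.08200837]
lift
[-0.0, -0.0, -0.312, -0.001, 0.0, -0.001] mm [ -0.   -0.1 -93.6] deg [-0.  0. -0.]
[-0.824, -0.463, -0.424, -0.498, -0.065, 0.244] mm [-247.3 -138.8 -127.2] deg [-29.9  -3.9  14.6]
```

>>> {"method": "jog_arm", "body": {
  "moves": [0, 0, -0.2, 0, 0, 0, -1, 0, 0, -0.38, 0, 0, 0, -1, -0.2, -0.11, -0.42, -0.1, -0.01, 0.05, -1, -0.4, -0.22, -0.42, -0.2, -0.03, 0.1, -1, -0.6, -0.33, -0.42, -0.35, -0.05, 0.17, -1, -0.75, -0.42, -0.424, -0.498, -0.065, 0.244, -1, -0.824, -0.463, -0.424, -0.498, -0.065, 0.244, -1, -0.824, -0.463, -0.424, -0.498, -0.065, 0.244, -1]
}}

```text
time: 4.2
position: [0.5212, 0.0609, 0.269]
tool_rot: [1.677, 2.278, 0.545]
ft_force: [-0.6, -0.5, -1.5]
grip_width: 0.265
grip_force: 40.0
```

```bash
python3 - <<'E'
from h import *
d=grab('scene','s2');t=grab('top','t2');w=grab('wrist','w2');s=w['state']
print(s['position'],s['ft_force'],s['torque'])
T=tool(s);g=T[:3,3]-GO*T[:3,2];print('grasp',g,'tip',g+T[:3,2]*.14,'z',T[:3,2])
tip=g+T[:3,2]*.14
print(proj(d,[tip,[.6005,.0325,.115]]),proj(w,[tip,[.6005,.0325,.115]]))
a=cv2.resize(d['pixels'][140:300,260:420,::-1],None,fx=2.4,fy=2.4,interpolation=2)
b=cv2.resize(w['pixels'][:,:,::-1],(512,384));c=np.zeros((384,896,3),np.uint8);c[:,:384]=a;c[:,384:]=b
cv2.imwrite('pics/c2.png',cv2.resize(c,None,fx=.89,fy=.89))
Rs,a=sock(15);m=array([.6005,.0325,.115]);rel(m+a*.2,Rs)
E
```

```text
[0.52132484 0.05346198 0.26761266] [ 0.09917427  0.0458195  -0.75773091] [-0.30473501  0.63157313  0.00722034]
grasp [0.51347874 0.05090932 0.28439397] tip [0.57221961 0.07002014 0.15875845] z [ 0.4195777   0.13650585 -0.89739663]
[[336.24624809 209.43110215]
 [338.73849482 241.6328522 ]] [[317.96087593 227.75744996]
 [313.46883185 258.61204449]]
[-0.143, -0.059, -0.046, -0.064, -0.026, 0.023] mm [-42.9 -17.6 -13.8] deg [-3.8 -1.5  1.4]
```

View pics/c2.png

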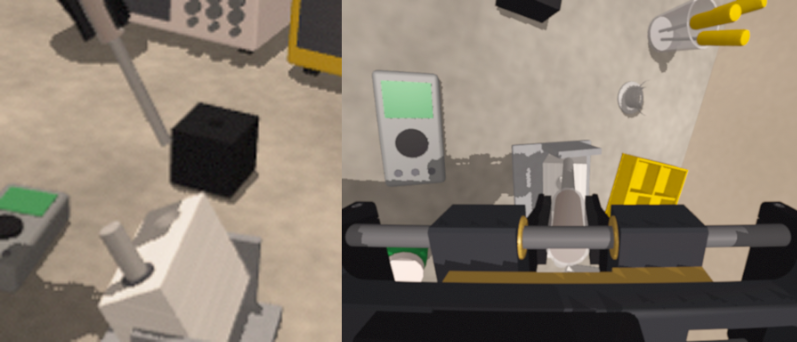

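The scene view shows the rod held straight in the grip with its tip short of the socket. The arm had not finished its move, so I'll complete the approach and measure again.

>>> {"method": "jog_arm", "body": {
  "moves": [-0.07, -0.03, -0.02, -0.03, -0.01, 0.01, -1, -0.143, -0.059, -0.04, -0.064, -0.026, 0.023, -1, -0.143, -0.059, -0.04, -0.064, -0.026, 0.023, -1, -0.143, -0.059, -0.04, -0.064, -0.026, 0.023, -1, -0.143, -0.059, -0.04, -0.064, -0.026, 0.023, -1, -0.143, -0.059, -0.04, -0.064, -0.026, 0.023, -1, -0.143, -0.059, -0.04, -0.064, -0.026, 0.023, -1, -0.143, -0.059, -0.04, -0.064, -0.026, 0.023, -1]
}}

```text
time: 5.35
position: [0.5315, 0.0145, 0.2588]
tool_rot: [1.686, 2.219, 0.581]
ft_force: [0.3, -0.8, -1.1]
grip_width: 0.269
grip_force: 40.0
```

```bash
python3 - <<'E'
from h import *
d=grab('scene','s3');w=grab('wrist','w3');s=w['state']
print(s['position'],s['ft_force'],s['torque'],abs(s['qd']).max())
T=tool(s);g=T[:3,3]-GO*T[:3,2];tip=g+T[:3,2]*.14;print('tip',tip,'z',T[:3,2])
print(proj(d,[tip,[.6005,.0325,.115]]),proj(w,[tip,[.6005,.0325,.115]]))
a=cv2.resize(d['pixels'][160:280,280:400,::-1],(400,400),interpolation=2)
b=cv2.resize(w['pixels'][150:330,220:400,::-1],(400,400),interpolation=2)
cv2.imwrite('pics/c3.png',np.hstack([a,b]))
Rs,a=sock(15);m=array([.6005,.0325,.115]);rel(m+a*.2,Rs);rel(m+a*.145,Rs)
E
```

```text
[0.53147966 0.01428013 0.25878135] [ 0.32966706 -0.25265463 -0.87500769] [-0.2591491   0.63335528 -0.00553499] 0.009719613246919084
tip [0.58767266 0.03116057 0.15261597] z [ 0.46325636  0.13916275 -0.87522984]
[[332.74941564 223.08861789]
 [338.73849482 241.6328522 ]] [[317.95753832 227.72542652]
 [310.40048582 219.3100787 ]]
[0.001, -0.035, -0.07, -0.018, -0.014, 0.005] mm [  0.3 -10.4 -20.9] deg [-1.1 -0.8  0.3]
[-0.002, -0.031, 0.114, -0.018, -0.014, 0.005] mm [-0.5 -9.4 34.1] deg [-1.1 -0.8  0.3]
```

View pics/c3.png

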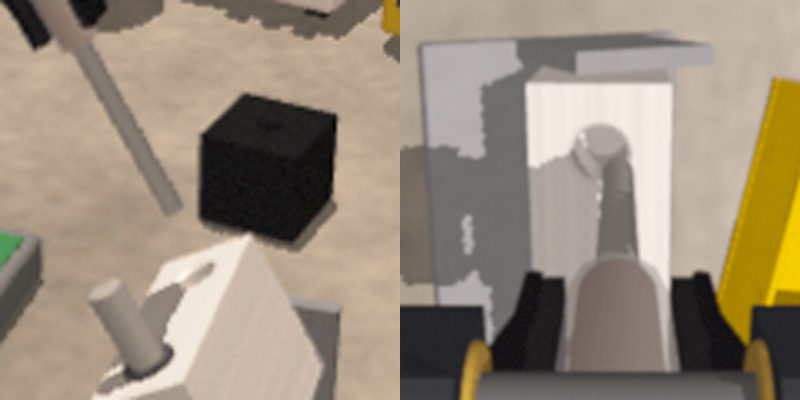

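The wrist crop shows the mouth at about (599,148), the tip close in front of it at (617,165), and the face edges running at x≈528 and x≈672.

```bash
python3 - <<'E'
from h import *
np.set_printoptions(precision=4,suppress=True)
d=load('w3');W=lambda u,v:(220+(u-400-.5)*.45,150+(v-.5)*.45)
Rs,a=sock(15);m=array([.6005,.0325,.115])
c,v=rays(d,[W(599,148),W(527,85),W(529,240),W(672,85),W(674,245)])
P=c+v*(((m-c)@a)/(v@a))[:,None];print(P)
for i,j in((1,2),(3,4)):
    e=P[i]-P[j];print('edge yaw',np.rad2deg(np.arctan2(-e[0],e[1])),e)
m2=P[0];print('width',np.linalg.norm((P[3]-P[1])@Rs[:,1]),'mouth offset upslope from mid',(P[0]-(P[1]+P[3])/2)@Rs[:,1])
s=load('s3');print('scene',onz(s,[(280+ (197-.5)*.3,160+(270-.5)*.3)],.115))
rel(m2+a*.2,Rs)
E
```

```text
[[ 0.5989  0.035   0.1145]
 [ 0.5671  0.054   0.0996]
 [ 0.5839 -0.012   0.0991]
 [ 0.6173  0.0678  0.1296]
 [ 0.6375  0.0006  0.1309]]
edge yaw 14.313371653277086 [-0.0168  0.066   0.0005]
edge yaw 16.758906968388835 [-0.0202  0.0672 -0.0012]
width 0.06010172398102238 mouth offset upslope from mid -0.000198818659942699
scene [[0.5995 0.0351 0.115 ]]
[0.01, -0.038, -0.069, -0.018, -0.014, 0.005] mm [  3.1 -11.4 -20.8] deg [-1.1 -0.8  0.3]
```

```bash
cat >> h.py <<'E'
M=array([.5995,.0345,.115]);YAW=15.2
E
python3 - <<'E'
from h import *
Rs,a=sock(YAW)
for o in (.18,.13,.095,.092,.088): rel(M+a*o,Rs)
E
```

```text
[0.006, -0.035, -0.004, -0.018, -0.012, 0.002] mm [  1.9 -10.4  -1.1] deg [-1.1 -0.7  0.1]
[0.004, -0.032, 0.163, -0.018, -0.012, 0.002] mm [ 1.2 -9.5 48.9] deg [-1.1 -0.7  0.1]
[0.003, -0.029, 0.28, -0.018, -0.012, 0.002] mm [ 0.8 -8.8 83.9] deg [-1.1 -0.7  0.1]
[0.003, -0.029, 0.29, -0.018, -0.012, 0.002] mm [ 0.8 -8.8 86.9] deg [-1.1 -0.7  0.1]
[0.002, -0.029, 0.303, -0.018, -0.012, 0.002] mm [ 0.7 -8.7 90.9] deg [-1.1 -0.7  0.1]
```

>>> {"method": "jog_arm", "body": {
  "moves": [0.006, -0.035, -0.004, -0.018, -0.012, 0.002, -1, 0.006, -0.035, -0.004, -0.018, -0.012, 0.002, -1, 0.006, -0.035, -0.004, -0.018, -0.012, 0.002, -1, 0.005, -0.034, 0.05, -0.018, -0.012, 0.002, -1, 0.004, -0.032, 0.12, -0.018, -0.012, 0.002, -1, 0.003, -0.03, 0.2, -0.018, -0.012, 0.002, -1, 0.003, -0.029, 0.25, -0.018, -0.012, 0.002, -1, 0.003, -0.029, 0.28, -0.018, -0.012, 0.002, -1]
}}

```text
time: 6.45
position: [0.5627, 0.0243, 0.1799]
tool_rot: [1.681, 2.196, 0.588]
ft_force: [-0.4, 0.7, -1.2]
grip_width: 0.267
grip_force: 40.0
```

```bash
cat > st.py <<'E'
from h import *
from bench import ctrl
def st():
    np.set_printoptions(precision=4,suppress=True)
    s=ctrl.get_state();T=tool(s);g=T[:3,3]-GO*T[:3,2];Rs,a=sock(YAW);f=s['ft_force']
    q=Rs.T@(g-M);print('t',s['time'],'grasp in sock (level,upslope,out) mm',q[:2]*1e3,-q[2]*1e3,'F level,up,out',Rs.T[:2]@f,f@a,'tq',s['torque'],'grip',s['grip_width']*87,s['grip_force'],'tilt err',np.rad2deg(R.from_matrix(T[:3,:3].T@Rs).as_rotvec()))
    return Rs,a
if __name__=='__main__': st()
E
python3 st.py
```

```text
t 6.45 grasp in sock (level,upslope,out) mm [-0.1788 -0.621 ] 93.9934166212556 F level,up,out [ 0.7765 -0.7608] -0.9224236123042898 tq [-0.2431  0.6996 -0.0403] grip 23.209347184363487 39.989492716267705 tilt err [-0.0667 -0.0058 -0.0583]
```

>>> {"method": "jog_arm", "body": {
  "moves": [0, 0, 0.004, 0, 0, 0, -1, 0, 0, 0.008, 0, 0, 0, -1, 0, 0, 0.012, 0, 0, 0, -1, 0, 0, 0.016, 0, 0, 0, -1, 0, 0, 0.02, 0, 0, 0, -1, 0, 0, 0.024, 0, 0, 0, -1, 0, 0, 0.028, 0, 0, 0, -1, 0, 0, 0.03, 0, 0, 0, -1]
}}

```text
time: 7.45
position: [0.567, 0.0252, 0.1758]
tool_rot: [1.679, 2.195, 0.588]
ft_force: [-20.5, -4.5, 22.2]
grip_width: 0.268
grip_force: 40.1
```

```bash
python3 st.py
```

```text
t 7.45 grasp in sock (level,upslope,out) mm [-0.468   1.1136] 88.27682593935405 F level,up,out [ 1.0677 -7.0164] 29.713573391752618 tq [-0.2863  2.8722  0.3229] grip 23.315918800344058 40.0706933112815 tilt err [ 0.017   0.0168 -0.0056]
```

Contact came at a depth of about 51 mm, so the socket is the 50 mm one and needs the short post. Now I'll withdraw the rod and return it to its stand.

```bash
python3 - <<'E'
from st import *
Rs,a=st()
rel(M+a*.20,Rs); rel([.5095,.293,.30],down(30));rel([.5095,.293,.26],down(30))
E
```

```text
t 7.45 grasp in sock (level,upslope,out) mm [-0.468   1.1136] 88.27682593935405 F level,up,out [ 1.0677 -7.0164] 29.713573391752618 tq [-0.2863  2.8722  0.3229] grip 23.315918800344058 40.0706933112815 tilt err [ 0.017   0.0168 -0.0056]
[0.001, -0.004, -0.372, 0.0, 0.0, -0.0] mm [   0.4   -1.1 -111.7] deg [ 0.  0. -0.]
[0.912, 0.218, -0.28, 0.497, 0.065, -0.241] mm [273.5  65.5 -84. ] deg [ 29.8   3.9 -14.5]
[0.912, 0.152, -0.165, 0.497, 0.065, -0.241] mm [273.5  45.5 -49.4] deg [ 29.8   3.9 -14.5]
```

>>> {"method": "jog_arm", "body": {
  "moves": [0, 0, -0.1, 0, 0, 0, -1, 0, -0.004, -0.25, 0, 0, 0, -1, 0, -0.004, -0.37, 0, 0, 0, -1, 0.18, 0.05, -0.35, 0.1, 0.01, -0.05, -1, 0.36, 0.1, -0.33, 0.2, 0.03, -0.1, -1, 0.55, 0.14, -0.31, 0.33, 0.04, -0.16, -1, 0.74, 0.18, -0.29, 0.45, 0.06, -0.22, -1, 0.912, 0.218, -0.28, 0.497, 0.065, -0.241, -1]
}}

```text
time: 8.45
position: [0.5108, 0.2955, 0.2784]
tool_rot: [-1.57, -2.718, -0.0]
ft_force: [0.7, 0.7, -1.5]
grip_width: 0.269
grip_force: 40.0
```

>>> {"method": "jog_arm", "body": {
  "moves": [0, 0, 0, 0, 0, 0, -1, 0, 0, 0, 0, 0, 0, -1, 0, 0, 0, 0, 0, 0, -1, 0, 0, 0, 0, 0, 0, -1, 0, 0, 0, 0, 0, 0, -1, 0, 0, 0, 0, 0, 0, -1, 0, 0, 0, 0, 0, 0, -1, 0, 0, 0, 0, 0, 0, -1]
}}

```text
time: 9.45
position: [0.5096, 0.2936, 0.2788]
tool_rot: [-1.571, -2.72, -0.001]
ft_force: [0.6, -0.2, -1.3]
grip_width: 0.266
grip_force: 40.0
```

```bash
python3 - <<'E'
from st import *
s=ctrl.get_state();print(s['position'],s['ft_force'],s['torque'])
rel([.5095,.293,.26],down(30))
w=grab('wrist','w4');c=grab('scene','s4')
T=tool(w['state']);g=T[:3,3]-GO*T[:3,2];print(proj(w,[g+T[:3,2]*.14,[.5095,.293,.07]]),proj(c,[g+T[:3,2]*.14,[.5095,.293,.07]]))
a=cv2.resize(c['pixels'][110:230,310:430,::-1],(400,400),interpolation=2)
b=cv2.resize(w['pixels'][170:350,230:410,::-1],(400,400),interpolation=2)
cv2.imwrite('pics/c4.png',np.hstack([a,b]))
E
```

```text
[0.50960821 0.29364261 0.27877359] [ 0.59217145 -0.16672752 -1.34316089] [0.00900643 0.06943396 0.03144731]
[-0.002, -0.001, 0.125, 0.0, -0.001, -0.0] mm [-0.5 -0.4 37.5] deg [ 0. -0. -0.]
[[317.91068109 228.07638539]
 [317.31013883 206.86035716]] [[362.25100754 162.47201266]
 [360.64681668 196.31812514]]
```

View pics/c4.png

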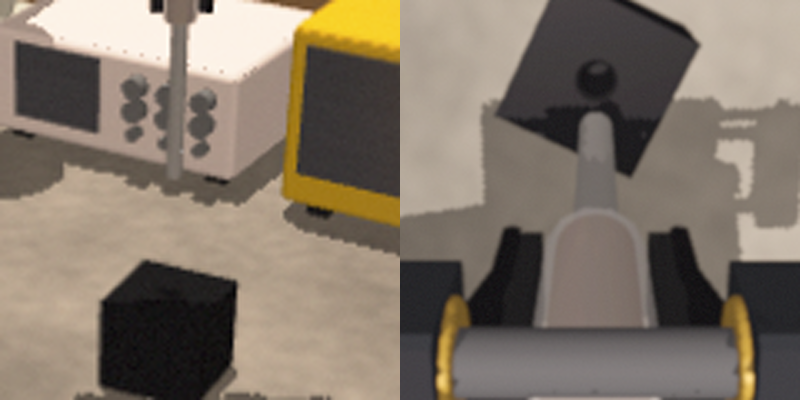

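The wrist crop shows the hole at (596,79), with the rod tip in line at (597,125).

```bash
python3 - <<'E'
from st import *
w=load('w4');h=onz(w,[(318.0,205.3)],.07)[0];print(h)
h=(h+array([.5095,.293,0]))/2
for z in (.19,.152): rel([h[0],h[1],z],down(30))
E
```

```text
[0.50929023 0.29484494 0.07      ]
[0.001, -0.0, 0.358, 0.0, -0.001, 0.0] mm [  0.3  -0.  107.4] deg [ 0. -0.  0.]
[0.001, -0.0, 0.485, 0.0, -0.001, 0.0] mm [ 2.000e-01 -1.000e-01  1.454e+02] deg [ 0. -0.  0.]
```

>>> {"method": "jog_arm", "body": {
  "moves": [0, 0, 0.08, 0, 0, 0, -1, 0, 0, 0.14, 0, 0, 0, -1, 0, 0, 0.2, 0, 0, 0, -1, 0, 0, 0.27, 0, 0, 0, -1, 0, 0, 0.34, 0, 0, 0, -1, 0, 0, 0.4, 0, 0, 0, -1, 0, 0, 0.45, 0, 0, 0, -1, 0, 0, 0.485, 0, 0, 0, -1]
}}

```text
time: 10.55
position: [0.5095, 0.2936, 0.1323]
tool_rot: [-1.571, -2.72, -0.0]
ft_force: [-0.1, 0.7, -2.1]
grip_width: 0.266
grip_force: 40.0
```

```bash
python3 - <<'E'
from st import *
s=ctrl.get_state();print(s['position'],s['ft_force'],s['torque'])
E
```

```text
[0.50948476 0.29361264 0.13229108] [-0.13280283  0.67388972 -2.06142312] [-0.03963229  0.03657707  0.05886676]
```

>>> {"method": "jog_arm", "body": {
  "moves": [0, 0, 0.005, 0, 0, 0, -1, 0, 0, 0.005, 0, 0, 0, -0.2, 0, 0, 0.005, 0, 0, 0, 0, 0, 0, 0.005, 0, 0, 0, 0.3, 0, 0, 0.005, 0, 0, 0, 0.5, 0, 0, 0.005, 0, 0, 0, 0.5, 0, 0, -0.1, 0, 0, 0, 0.5, 0, 0, -0.25, 0, 0, 0, 0.5]
}}

```text
time: 11.55
position: [0.5088, 0.293, 0.2078]
tool_rot: [-1.57, -2.719, 0.003]
ft_force: [-0.2, -0.0, 0.2]
grip_width: 0.753
grip_force: 0.0
```

```bash
python3 - <<'E'
from st import *
s=ctrl.get_state();print(s['position'],s['ft_force'],s['grip_width']*87)
# approach to short post at (.5618,-.3074), tool y at az
for az in (-28,85):
  rel([.5618,-.3074,.26],down(az))
  rel([.52,.0,.33],down(az))
c=grab('scene','s5');crop(c,(300,420,120,240),3,'s5')
m=cv2.inRange(c['pixels'][150:200,340:385],(100,90,85),(255,255,255))
print(proj(c,[.5095,.293,.18]))
E
```

```text
[0.50875134 0.29298688 0.20776519] [-0.16614058 -0.02609646  0.22756527] 65.54646823425536
[-1.822, -0.848, -0.111, -0.003, 0.001, 0.967] mm [-546.5 -254.3  -33.3] deg [-0.2  0.  58. ]
[-0.864, -0.457, -0.345, -0.003, 0.001, 0.967] mm [-259.3 -137.  -103.4] deg [-0.2  0.  58. ]
[-1.822, -0.848, -0.111, -0.002, -0.002, -0.917] mm [-546.5 -254.3  -33.3] deg [ -0.1  -0.1 -55. ]
[-0.864, -0.457, -0.345, -0.002, -0.002, -0.917] mm [-259.3 -137.  -103.4] deg [ -0.1  -0.1 -55. ]
[[362.43516476 153.45793165]]
```

>>> {"method": "jog_arm", "body": {
  "moves": [-0.1, -0.05, -0.12, 0, 0, 0.1, 0.5, -0.25, -0.12, -0.24, 0, 0, 0.25, 0.5, -0.42, -0.2, -0.3, 0, 0, 0.42, 0.5, -0.6, -0.3, -0.3, 0, 0, 0.6, 0.5, -0.78, -0.38, -0.3, 0, 0, 0.75, 0.5, -0.95, -0.44, -0.3, 0, 0, 0.9, 0.5, -1, -0.46, -0.3, 0, 0, 0.967, 0.5, -1, -0.46, -0.3, 0, 0, 0.967, 0.5]
}}

```text
time: 12.6
position: [0.54, -0.0368, 0.2978]
tool_rot: [-2.695, -1.614, 0.0]
ft_force: [-0.1, 0.9, -0.7]
grip_width: 0.753
grip_force: 0.0
```

```bash
python3 - <<'E'
from st import *
s=ctrl.get_state();print(s['position'],s['ft_force'],s['grip_width']*87)
rel([.5618,-.3074,.20],down(-40))
E
```

```text
[ 0.54003581 -0.03684116  0.29776863] [-0.08611732  0.91930164 -0.70747659] 65.54797517331383
[-0.761, 0.49, 0.388, -0.001, -0.0, 0.197] mm [-228.3  147.   116.3] deg [-0.  -0.  11.8]
```

>>> {"method": "jog_arm", "body": {
  "moves": [-0.12, 0.08, 0, 0, 0, 0.05, 0.5, -0.28, 0.18, 0.05, 0, 0, 0.1, 0.5, -0.43, 0.28, 0.12, 0, 0, 0.15, 0.5, -0.58, 0.38, 0.2, 0, 0, 0.197, 0.5, -0.7, 0.46, 0.3, 0, 0, 0.197, 0.5, -0.76, 0.49, 0.388, 0, 0, 0.197, 0.5, -0.76, 0.49, 0.388, 0, 0, 0.197, 0.5, -0.76, 0.49, 0.388, 0, 0, 0.197, 0.5]
}}

```text
time: 13.6
position: [0.5643, -0.3029, 0.1827]
tool_rot: [-2.842, -1.337, -0.004]
ft_force: [0.5, 0.2, 0.6]
grip_width: 0.748
grip_force: 0.0
```

```bash
python3 - <<'E'
from st import *
w=grab('wrist','w6');s=w['state'];print(s['position'],s['ft_force'],abs(s['qd']).max())
e=[[.5618,-.3074,.11],[.4868,-.3012,.142],[.4121,-.2937,.126]];print(proj(w,e))
b=cv2.resize(w['pixels'][130:370,200:440,::-1],(400,400),interpolation=2)
c=grab('scene','s6');a=cv2.resize(c['pixels'][130:330,260:460,::-1],(400,400),interpolation=2)
cv2.imwrite('pics/c6.png',np.hstack([a,b]))
E
```

```text
[ 0.56426005 -0.3028804   0.18272552] [0.45981033 0.21361799 0.55706632] 0.018043065191017775
[[319.38516052 253.09667405]
 [225.65469236 331.21900489]
 [152.25860325 368.3015821 ]]
```

View pics/c6.png

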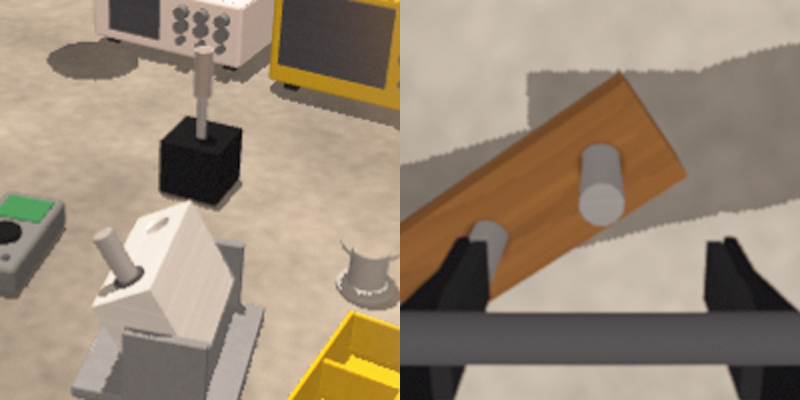

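The rod stands upright in its stand. The short post's top is at crop (601,205), which matches the prediction. I'll turn the gripper another 30° so its body clears the long post.

```bash
python3 - <<'E'
from st import *
w=load('w6');p=onz(w,[(320.3,252.7)],.11)[0];print(p)
p=(p+array([.5618,-.3074,.11]))/2
rel([p[0],p[1],.18],down(-72));rel([p[0],p[1],.09],down(-72))
E
```

```text
[ 0.56248504 -0.30758394  0.11      ]
[-0.016, 0.003, 0.074, 0.001, -0.003, 0.539] mm [-4.7  0.8 22.2] deg [ 0.1 -0.2 32.4]
[-0.016, 0.002, 0.374, 0.001, -0.003, 0.539] mm [ -4.9   0.6 112.2] deg [ 0.1 -0.2 32.4]
```

>>> {"method": "jog_arm", "body": {
  "moves": [-0.01, 0, 0, 0, 0, 0.15, 0.5, -0.016, 0.002, 0.02, 0, 0, 0.33, 0.5, -0.016, 0.002, 0.05, 0, 0, 0.5, 0.5, -0.016, 0.002, 0.08, 0, -0.003, 0.539, 0.5, -0.016, 0.002, 0.18, 0, -0.003, 0.539, 0.5, -0.016, 0.002, 0.28, 0, -0.003, 0.539, 0.5, -0.016, 0.002, 0.374, 0, -0.003, 0.539, 0.5, -0.016, 0.002, 0.374, 0, -0.003, 0.539, 0.2]
}}

```text
time: 14.7
position: [0.5595, -0.3075, 0.0682]
tool_rot: [-3.102, -0.489, 0.008]
ft_force: [0.1, -0.5, -0.0]
grip_width: 0.7
grip_force: 0.0
```

>>> {"method": "jog_arm", "body": {
  "moves": [0, 0, 0, 0, 0, 0, -1, 0, 0, 0, 0, 0, 0, -1, 0, 0, 0, 0, 0, 0, -1, 0, 0, 0, 0, 0, 0, -1, 0, 0, 0, 0, 0, 0, -1, 0, 0, 0, 0, 0, 0, -1, 0, 0, 0, 0, 0, 0, -1, 0, 0, 0, 0, 0, 0, -1],
  "newtons": 40
}}

```text
time: 15.7
position: [0.5603, -0.3096, 0.0696]
tool_rot: [3.103, 0.486, -0.004]
ft_force: [-1.3, -0.2, 4.5]
grip_width: 0.217
grip_force: 40.0
```

```bash
python3 - <<'E'
from st import *
s=ctrl.get_state();print(s['position'],s['ft_force'],s['torque'],s['grip_width']*87,s['grip_force'])
Rs,a=sock(YAW)
rel([.54,-.12,.30],down(-28));rel([.54,-.12,.26],down(0))
E
```

```text
[ 0.56025769 -0.30957905  0.06958406] [-1.31539368 -0.19440446  4.48333463] [ 0.03438102  0.25254127 -0.04427213] 18.91174148609957 39.98246349859983
[0.127, -0.622, -0.706, -0.0, 0.002, -0.736] mm [  38.2 -186.6 -211.9] deg [ -0.    0.1 -44.2]
[0.128, -0.622, -0.573, -0.001, 0.002, -1.203] mm [  38.3 -186.6 -171.9] deg [ -0.1   0.1 -72.2]
```

>>> {"method": "jog_arm", "body": {
  "moves": [0, 0, -0.06, 0, 0, 0, -1, 0, 0, -0.2, 0, 0, 0, -1, 0, 0, -0.4, 0, 0, 0, -1, 0.03, -0.1, -0.55, 0, 0, -0.1, -1, 0.06, -0.25, -0.65, 0, 0, -0.25, -1, 0.09, -0.4, -0.7, 0, 0, -0.42, -1, 0.11, -0.52, -0.7, 0, 0, -0.6, -1, 0.127, -0.622, -0.7, 0, 0, -0.736, -1]
}}

```text
time: 16.7
position: [0.5394, -0.1182, 0.2802]
tool_rot: [2.688, 1.626, -0.003]
ft_force: [0.7, -0.0, -1.5]
grip_width: 0.218
grip_force: 40.0
```

```bash
python3 - <<'E'
from st import *
s=ctrl.get_state();print(s['position'],s['ft_force'],s['torque'],s['grip_width']*87,s['grip_force'])
Rs,a=sock(YAW)
rel(M+a*.15,Rs)
E
```

```text
[ 0.53944295 -0.11815093  0.28018864] [ 0.67499546 -0.02917491 -1.54461986] [-0.06439571  0.05925864  0.02466261] 18.96285139077748 39.98103107325733
[0.395, -0.219, 0.171, -0.478, 0.188, -0.697] mm [118.5 -65.8  51.3] deg [-28.7  11.3 -41.8]
```

>>> {"method": "jog_arm", "body": {
  "moves": [0.07, -0.04, 0.01, -0.08, 0.03, -0.12, -1, 0.14, -0.08, 0.02, -0.17, 0.07, -0.25, -1, 0.21, -0.12, 0.03, -0.26, 0.1, -0.38, -1, 0.28, -0.16, 0.06, -0.35, 0.14, -0.51, -1, 0.35, -0.2, 0.11, -0.44, 0.17, -0.64, -1, 0.395, -0.219, 0.171, -0.478, 0.188, -0.697, -1, 0.395, -0.219, 0.171, -0.478, 0.188, -0.697, -1, 0.395, -0.219, 0.171, -0.478, 0.188, -0.697, -1]
}}

```text
time: 17.7
position: [0.5381, 0.0151, 0.2292]
tool_rot: [1.686, 2.188, 0.586]
ft_force: [0.3, 0.8, -0.9]
grip_width: 0.223
grip_force: 40.0
```

```bash
python3 - <<'E'
from st import *
Rs,a=st();rel(M+a*.15,Rs);rel(M+a*.115,Rs)
E
```

```text
t 17.7 grasp in sock (level,upslope,out) mm [-2.5412  1.3298] 149.75434109097733 F level,up,out [ 0.6795 -0.0242] -1.0097905053710543 tq [-0.2921  0.6828  0.0476] grip 19.37484586382498 39.980936902575195 tilt err [ 0.0183  0.2431 -0.3781]
[0.009, -0.005, -0.001, 0.0, 0.004, -0.006] mm [ 2.6 -1.4 -0.3] deg [ 0.   0.2 -0.4]
[0.009, -0.005, 0.116, 0.0, 0.004, -0.006] mm [ 2.8 -1.4 34.7] deg [ 0.   0.2 -0.4]
```

>>> {"method": "jog_arm", "body": {
  "moves": [0.009, -0.005, 0.05, 0, 0.004, -0.006, -1, 0.009, -0.005, 0.1, 0, 0.004, -0.006, -1, 0.009, -0.005, 0.13, 0, 0.004, -0.006, -1, 0.009, -0.005, 0.13, 0, 0.004, -0.006, -1, 0.009, -0.005, 0.13, 0, 0.004, -0.006, -1, 0.009, -0.005, 0.13, 0, 0.004, -0.006, -1, 0.009, -0.005, 0.13, 0, 0.004, -0.006, -1, 0.009, -0.005, 0.13, 0, 0.004, -0.006, -1]
}}

```text
time: 18.7
position: [0.5543, 0.0227, 0.1934]
tool_rot: [1.678, 2.197, 0.589]
ft_force: [0.8, 0.3, -1.9]
grip_width: 0.218
grip_force: 40.0
```

```bash
python3 - <<'E'
from st import *
Rs,a=st()
c=grab('scene','s7');w=grab('wrist','w7')
T=tool(w['state']);g=T[:3,3]-GO*T[:3,2]
for f in (.0783,.03,-.0217): print(f,proj(w,g+T[:3,2]*f),proj(c,g+T[:3,2]*f))
print(proj(w,M),proj(c,M))
A=cv2.resize(c['pixels'][170:270,290:390,::-1],(400,400),interpolation=2)
b=cv2.resize(w['pixels'][160:310,240:390,::-1],(400,400),interpolation=2)
cv2.imwrite('pics/c7.png',np.hstack([A,b]))
E
```

```text
t 18.7 grasp in sock (level,upslope,out) mm [ 0.4352 -1.2653] 109.97370292913611 F level,up,out [ 0.0742 -0.2557] -2.044636088511721 tq [-0.268   0.7675  0.0152] grip 18.973728784341013 39.980900078080595 tilt err [-0.0166 -0.0376  0.0234]
0.0783 [[318.1222 252.3757]] [[330.3964 227.5391]]
0.03 [[318.32   282.4335]] [[317.9862 206.3021]]
-0.0217 [[318.675 336.49 ]] [[304.2203 182.759 ]]
[[319.8274 239.0508]] [[338.8159 240.9981]]
```

View pics/c7.png

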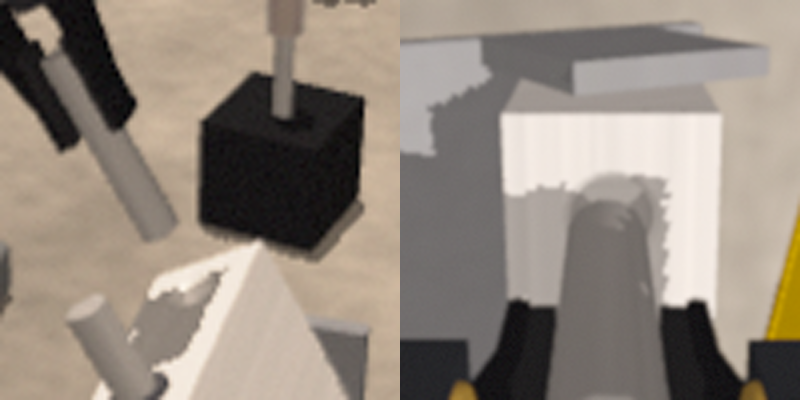

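The wrist crop shows the post's end arc at y≈203, centred at x≈609. The mouth's far rim is at y≈175, centred at x≈612. The rod still stands in its hole.

```bash
python3 - <<'E'
from st import *
w=load('w7');c=load('s7');T=tool(w['state']);g=T[:3,3]-GO*T[:3,2];Rs,a=sock(YAW)
P=w['pixels'].astype(int).sum(2)
print('post edge col318',P[215:250,318].tolist())
print('mouth col 322', P[215:240,313].tolist())
print('row 262',P[262,295:345].tolist());print('row 290',P[290,280:355].tolist())
for k in(0,.002): print('foot +x edge',proj(w,g+T[:3,2]*.0783+T[:3,0]*(.01+k)),'mouth +x edge',proj(w,M+Rs[:,0]*(.012+k)))
S=cv2.cvtColor(c['pixels'],cv2.COLOR_RGB2GRAY).astype(int)
for r in (200,210,220): 
    u=[np.interp(r,[182.76,227.54],[304.22,330.4])];print('scene row',r,'axis pred',u,S[r,int(u[0])-10:int(u[0])+12].tolist(),int(u[0])-10)
E
```

```text
post edge col318 [689, 688, 689, 689, 689, 689, 689, 689, 672, 624, 574, 529, 499, 489, 485, 490, 495, 495, 488, 463, 411, 376, 368, 370, 372, 374, 376, 378, 376, 370, 349, 338, 334, 336, 338]
mouth col 322 [694, 692, 692, 694, 692, 692, 695, 694, 692, 673, 634, 587, 539, 501, 485, 490, 496, 495, 494, 471, 408, 352, 333, 337, 339]
row 262 [496, 494, 494, 499, 490, 448, 364, 315, 319, 326, 325, 322, 327, 328, 330, 327, 331, 330, 331, 333, 333, 336, 336, 338, 335, 336, 333, 330, 331, 332, 326, 322, 324, 324, 325, 325, 322, 319, 343, 416, 478, 491, 495, 557, 639, 673, 689, 699, 701, 703]
row 290 [58, 70, 47, 62, 59, 59, 83, 89, 95, 78, 90, 89, 96, 93, 84, 78, 114, 204, 287, 316, 318, 317, 318, 320, 323, 323, 320, 321, 321, 324, 325, 321, 325, 327, 328, 325, 333, 331, 334, 333, 328, 326, 325, 329, 326, 325, 327, 321, 320, 316, 321, 327, 326, 322, 323, 316, 312, 284, 190, 107, 85, 87, 87, 86, 74, 94, 88, 90, 89, 84, 64, 60, 57, 55, 63]
foot +x edge [[318.11224535 238.03449657]] mouth +x edge [[319.84521096 223.62581537]]
foot +x edge [[318.11021092 235.12348308]] mouth +x edge [[319.84819236 221.01616869]]
scene row 200 axis pred [np.float64(314.29912460920053)] [32, 26, 28, 28, 76, 108, 116, 120, 128, 127, 130, 112, 65, 31, 25, 19, 16, 75, 158, 177, 177, 176] 304
scene row 210 axis pred [np.float64(320.1454845913354)] [163, 164, 165, 166, 135, 115, 121, 124, 130, 134, 132, 130, 130, 128, 119, 114, 145, 164, 167, 166, 165, 165] 310
scene row 220 axis pred [np.float64(325.9918445734703)] [150, 149, 149, 150, 140, 123, 117, 120, 126, 130, 133, 131, 130, 129, 126, 119, 123, 142, 157, 161, 163, 163] 315
```

```bash
python3 - <<'E'
from st import *
w=load('w7');P=w['pixels'].astype(int).sum(2)
for r in (229,232,235,238): print(r,P[r,294:346].tolist())
w=load('w3');P=w['pixels'].astype(int).sum(2)
print('w3 pred',proj(w,M));
for r in (208,211,214,217): print(r,P[r,290:330].tolist())
print([P[198:232,c].tolist() for c in (306,)])
E
```

```text
229 [658, 676, 677, 677, 674, 644, 572, 573, 655, 700, 701, 685, 668, 642, 610, 569, 526, 496, 489, 485, 484, 486, 487, 487, 485, 484, 489, 489, 489, 487, 488, 486, 486, 483, 473, 461, 452, 456, 474, 492, 500, 495, 494, 488, 492, 567, 659, 692, 697, 698, 701, 703]
232 [492, 493, 493, 492, 492, 493, 496, 504, 515, 507, 488, 484, 493, 471, 460, 478, 493, 496, 497, 495, 493, 495, 493, 495, 495, 495, 495, 495, 496, 495, 493, 494, 495, 496, 491, 466, 430, 410, 419, 443, 467, 482, 490, 491, 515, 556, 579, 617, 672, 699, 702, 703]
235 [496, 494, 498, 496, 493, 494, 496, 497, 480, 460, 429, 400, 386, 389, 394, 394, 415, 432, 433, 408, 388, 392, 399, 404, 411, 418, 425, 435, 452, 470, 483, 481, 462, 433, 410, 399, 391, 387, 385, 405, 434, 455, 479, 548, 632, 656, 662, 680, 695, 699, 701, 703]
238 [495, 496, 497, 499, 494, 495, 490, 476, 459, 437, 401, 379, 366, 355, 338, 332, 331, 333, 334, 337, 343, 350, 357, 363, 370, 378, 386, 392, 394, 398, 389, 367, 356, 361, 377, 394, 395, 389, 384, 377, 402, 443, 459, 475, 500, 559, 639, 684, 695, 698, 701, 701]
w3 pred [[309.97596844 217.09115016]]
20
[... 290 characters left out ...]
5, 499, 498, 499, 499, 498, 498, 500, 495, 498, 496, 495, 499, 515, 548, 608, 668, 695, 698, 698, 694, 692, 697, 701]
214 [696, 698, 698, 698, 698, 698, 680, 642, 574, 513, 501, 528, 584, 602, 546, 500, 493, 495, 495, 494, 496, 497, 498, 495, 495, 495, 494, 497, 495, 492, 490, 497, 551, 633, 686, 698, 695, 693, 695, 701]
217 [698, 699, 700, 701, 698, 670, 591, 498, 463, 489, 509, 508, 509, 499, 467, 461, 477, 494, 500, 501, 499, 499, 499, 501, 502, 500, 491, 478, 455, 418, 393, 413, 481, 563, 644, 689, 694, 693, 696, 701]
[[701, 701, 701, 701, 701, 701, 690, 652, 593, 537, 505, 499, 498, 495, 490, 491, 493, 495, 492, 477, 452, 435, 442, 467, 485, 490, 490, 490, 486, 479, 467, 465, 460, 468]]
```

```bash
python3 - <<'E'
from st import *
from scipy.optimize import least_squares
np.set_printoptions(precision=2,suppress=True)
Rs,a=sock(YAW)
def fit(w,px,p0,n,X,Y,r):
    c,v=rays(w,px);P=c+v*(((p0-c)@n)/(v@n))[:,None]-p0;q=np.c_[P@X,P@Y]*1e3
    f=least_squares(lambda z:np.hypot(*(q-z[:2]).T)-(r if len(z)<3 else z[2]),[0,0]);f3=least_squares(lambda z:np.hypot(*(q-z[:2]).T)-z[2],[0,0,r])
    print(f.x,f.fun,f3.x)
w3=load('w3');w7=load('w7')
fit(w3,[(297.6,214),(322.6,214),(296,217),(323.4,217),(301.8,208),(317.9,208),(306,205.9)],M,a,Rs[:,0],Rs[:,1],12)
fit(w7,[(318,224.5),(313,225.7),(308.2,229)],M,a,Rs[:,0],Rs[:,1],12)
T=tool(w7['state']);g=T[:3,3]-GO*T[:3,2]
fit(w7,[(318,234.6),(313,235)],g+T[:3,2]*.0783,T[:3,2],T[:3,0],T[:3,1],10)
E
```

```text
[-0.59 -0.05] [ 0.07  0.44  1.12  0.69 -0.06 -0.04 -0.17] [-1.78 -0.07 12.87]
[-0.59 -0.2 ] [-0.02  0.04 -0.02] [ 0.28 -0.61 11.08]
[ 2.39 -0.91] [0. 0.] [ 1.06 -0.8  11.32]
```

```bash
python3 - <<'E'
from st import *
Rs,a=st();m=M+Rs[:,0]*-.0028+Rs[:,1]*.0004
for o in (.11,.088,.07,.06): rel(m+a*o,Rs)
E
```

```text
t 18.8 grasp in sock (level,upslope,out) mm [ 0.4732 -1.3332] 109.87410691204826 F level,up,out [ 0.6541 -0.6518] -0.17343572400775215 tq [-0.3072  0.7893 -0.0157] grip 19.050903525651474 39.98078153003007 tilt err [-0.0267 -0.0439  0.0227]
[-0.011, 0.006, -0.0, -0.0, -0.001, 0.0] mm [-3.3  1.7 -0.1] deg [-0. -0.  0.]
[-0.011, 0.006, 0.073, -0.0, -0.001, 0.0] mm [-3.3  1.8 21.9] deg [-0. -0.  0.]
[-0.011, 0.006, 0.133, -0.0, -0.001, 0.0] mm [-3.3  1.8 39.9] deg [-0. -0.  0.]
[-0.011, 0.006, 0.166, -0.0, -0.001, 0.0] mm [-3.3  1.8 49.9] deg [-0. -0.  0.]
```

>>> {"method": "jog_arm", "body": {
  "moves": [-0.011, 0.006, 0, 0, 0, 0, -1, -0.011, 0.006, 0.03, 0, 0, 0, -1, -0.011, 0.006, 0.07, 0, 0, 0, -1, -0.011, 0.006, 0.09, 0, 0, 0, -1, -0.011, 0.006, 0.1, 0, 0, 0, -1, -0.011, 0.006, 0.108, 0, 0, 0, -1, -0.011, 0.006, 0.116, 0, 0, 0, -1, -0.011, 0.006, 0.124, 0, 0, 0, -1]
}}

```text
time: 19.8
position: [0.5748, 0.0246, 0.1619]
tool_rot: [1.679, 2.196, 0.589]
ft_force: [0.7, -0.6, -1.6]
grip_width: 0.221
grip_force: 40.0
```

```bash
python3 st.py
```

```text
t 19.8 grasp in sock (level,upslope,out) mm [-3.0709  0.5906] 72.56482354977298 F level,up,out [-0.8116 -0.3107] -1.6158868589299642 tq [-0.4879  0.6881 -0.0685] grip 19.20871886677374 39.979798095300794 tilt err [-0.0058 -0.0227  0.0123]
```

>>> {"method": "jog_arm", "body": {
  "moves": [0, 0, 0.007, 0, 0, 0, -1, 0, 0, 0.014, 0, 0, 0, -1, 0, 0, 0.02, 0, 0, 0, -1, 0, 0, 0.027, 0, 0, 0, -1, 0, 0, 0.034, 0, 0, 0, -1, 0, 0, 0.04, 0, 0, 0, -1, 0, 0, 0.047, 0, 0, 0, -1, 0, 0, 0.053, 0, 0, 0, -1]
}}

```text
time: 20.8
position: [0.5823, 0.0268, 0.148]
tool_rot: [1.679, 2.197, 0.588]
ft_force: [0.3, -1.6, -0.8]
grip_width: 0.219
grip_force: 40.0
```

```bash
python3 st.py
```

```text
t 20.8 grasp in sock (level,upslope,out) mm [-2.9286  0.4234] 56.54914702384694 F level,up,out [-1.6354 -0.5725] -0.6324369560596198 tq [-0.7956  0.6364 -0.3424] grip 19.061756348325698 39.98007725458592 tilt err [-0.029  -0.0365  0.0175]
```

>>> {"method": "jog_arm", "body": {
  "moves": [-0.002, 0, 0.01, 0, 0, 0, -1, -0.002, 0, 0.02, 0, 0, 0, -1, -0.002, 0, 0.03, 0, 0, 0, -1, -0.002, 0, 0.04, 0, 0, 0, -1, -0.002, 0, 0.05, 0, 0, 0, -1, -0.002, 0, 0.06, 0, 0, 0, -1, -0.002, 0, 0.068, 0, 0, 0, -1, -0.002, 0, 0.073, 0, 0, 0, -1]
}}

```text
time: 21.8
position: [0.5928, 0.0294, 0.1288]
tool_rot: [1.679, 2.197, 0.588]
ft_force: [-0.4, -1.0, -2.1]
grip_width: 0.221
grip_force: 40.0
```

```bash
python3 st.py
```

```text
t 21.8 grasp in sock (level,upslope,out) mm [-3.183   0.1745] 34.516991218630864 F level,up,out [-0.9052 -1.5659] -1.4908660009572696 tq [-0.3342  0.7967 -0.0493] grip 19.18524837313212 39.98001040890813 tilt err [-0.0588 -0.0668  0.0201]
```

>>> {"method": "jog_arm", "body": {
  "moves": [0, 0, 0.004, 0, 0, 0, -1, 0, 0, 0.008, 0, 0, 0, -1, 0, 0, 0.012, 0, 0, 0, -1, 0, 0, 0.016, 0, 0, 0, -1, 0, 0, 0.019, 0, 0, 0, -1, 0, 0, 0.022, 0, 0, 0, -1, 0, 0, 0.025, 0, 0, 0, -1, 0, 0, 0.027, 0, 0, 0, -1]
}}

```text
time: 22.8
position: [0.5964, 0.03, 0.1237]
tool_rot: [1.679, 2.198, 0.588]
ft_force: [-20.5, -3.0, 21.5]
grip_width: 0.219
grip_force: 40.0
```

```bash
python3 st.py
```

```text
t 22.8 grasp in sock (level,upslope,out) mm [-3.5712  0.7421] 28.365855943436117 F level,up,out [ 2.4427 -7.013 ] 28.910948086788046 tq [-0.1752  2.5327  0.3641] grip 19.065747612746883 40.003799702972174 tilt err [-0.0746 -0.0492  0.0308]
```

Bottom contact came at a depth of about 50 mm with the short post, as felt with the rod. I'll ease off, let go and retreat.

>>> {"method": "jog_arm", "body": {
  "moves": [0, 0, -0.003, 0, 0, 0, -1, 0, 0, -0.003, 0, 0, 0, -0.4, 0, 0, -0.003, 0, 0, 0, -0.2, 0, 0, -0.003, 0, 0, 0, 0, 0, 0, -0.003, 0, 0, 0, 0.2, 0, 0, -0.003, 0, 0, 0, 0.3, 0, 0, -0.003, 0, 0, 0, 0.3, 0, 0, -0.003, 0, 0, 0, 0.3]
}}

```text
time: 23.8
position: [0.5964, 0.0302, 0.1228]
tool_rot: [1.679, 2.197, 0.588]
ft_force: [-0.6, -1.4, -0.1]
grip_width: 0.646
grip_force: 0.0
```

>>> {"method": "jog_arm", "body": {
  "moves": [0, 0, -0.06, 0, 0, 0, 0.3, 0, 0, -0.15, 0, 0, 0, 0.3, 0, 0, -0.27, 0, 0, 0, 0.3, 0, 0, -0.4, 0, 0, 0, 0.3, 0, 0, -0.5, 0, 0, 0, 0.3, 0, 0, -0.5, 0, 0, 0, 0.3, 0, 0, -0.5, 0, 0, 0, 0.3, 0, 0, -0.5, 0, 0, 0, 0.3]
}}

```text
time: 24.8
position: [0.5312, 0.01, 0.2496]
tool_rot: [1.682, 2.204, 0.585]
ft_force: [-1.2, -0.7, -0.9]
grip_width: 0.651
grip_force: 0.0
```

```bash
python3 - <<'E'
from st import *
st()
c=grab('scene','s8');w=grab('wrist','w8');Rs,a=sock(YAW)
top=M+a*.05;print('pred post top',proj(c,top),proj(w,top), 'fixed', proj(c,top-.09*array([-sin(deg2rad(YAW)),cos(deg2rad(YAW)),0])))
S=cv2.cvtColor(c['pixels'],cv2.COLOR_RGB2GRAY)
u,v=proj(c,top)[0].round().astype(int);print((u,v));print(S[v-10:v+12:2,u-12:u+14:2])
print('rod', S[148:166:3,350:376:2])
E
```

```text
t 24.8 grasp in sock (level,upslope,out) mm [-5.8093  4.8404] 171.4416636040574 F level,up,out [-0.4084 -1.5958] -0.08586564185898096 tq [-0.2263  0.6075  0.0033] grip 56.659440739748526 0.0 tilt err [-0.4135 -0.2415  0.0427]
pred post top [[326.2422 219.4558]] [[312.6937 227.2863]] fixed [[311.6051 244.731 ]]
(np.int64(326), np.int64(219))
[[162 162 164 165 165 169 167 167 169 173 176 175 171]
 [169 165 161 162 160 163 163 164 163 162 165 167 167]
 [167 166 164 164 165 162 162 161 162 163 163 160 158]
 [161 158 160 163 166 166 163 159 160 163 165 167 165]
 [156 156 158 159 160 159 161 161 157 162 167 168 169]
 [151 149 152 152 153 166 162 158 160 157 160 162 168]
 [151 149 149 145 182 125 117 116 153 162 162 165 163]
 [151 153 149 113 108 124 129 120 131 157 163 164 165]
 [152 150 148 115 119 126 129 129 116 147 167 167 165]
 [153 153 153 141 107 123 129 129 123 114 165 171 172]
 [153 157 155 157 124 114 124 128 129 121 142 165 169]]
rod [[ 88 116 164 162  98  90 136 165 118  85  86  82 138]
 [ 86 158 165 164 134  83 113 163 165 122  86 160 164]
 [164 163 163 163 184 183 183 183 199  92  85  85 164]
 [115 134 150 160 108 115 117 114 130 135 143 163 164]
 [ 95  95  94  97 107 114 119 114 132 157 161 161 161]
 [ 98  96  98  96 106 115 117 115 113  93  92  34  47]]
```

```bash
python3 -c "
from bench import ctrl
print(ctrl.close_job())"
```

```text
the job is handed in; nothing more can be done
None
```

The socket measured about 50 mm deep, so I lowered the short post to the bottom and let go there; the rod is back upright in its stand, and the job was handed in at about 25 s with no verdict returned.

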